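# Set the hose-length stop and hold its flip stop balanced

## Task

Set the hose-length stop: swing the red clamp lever out to free the blue carriage, slide the carriage until its red pointer lines up with the yellow marker clip (not the green one), and swing the lever fully back to lock it there. Then grip the yellow flip stop by its steel cross bar, swing it gently up until it stands straight upright, balanced over its hinge, and finish still holding it there by the bar so I can feed the hose past, never letting it drop or go over backwards. Leave the other things on the bench alone.

Things in the scene. Friction and masses are not known exactly. Their poses are not given: they have to be found in the camera images.
- rail: Fixed length-stop rail on the bench: aluminium bar 44 wide (x) x 500 long (y), top at 50 above the bench, on a steel base plate 145 x 500 x 12. Origin on the bench under the middle of the bar; its y axis runs along the rail, its x axis points across it, away from the robot. Stands level, turned by up to 0.2 rad.
- carriage (a joint): Position of the blue carriage along the rail, m; grows along the rail's +y, 0 at mid-rail, travel -0.135 to 0.135. Carriage 90 (x) x 180 (y), flat top at 69 above the bench. Unlocked it slides with 6 N of friction, plus a drag of 8 N per m/s; locked (lever below 0.2) it stands against 25 N or more.
- grip (a point): Point on the black grip block fixed on the carriage for sliding it: block 30 (rail x) x 16 (rail y), upright, from 69 to 109 above the bench; this point is on its vertical centre line, 95 above the bench. Room for fingers on its two sides facing rail x (pinch it along rail x).
- pointer (a point): Tip of the small red pointer, 8 wide, that sticks out of the carriage's far side (rail +x), 63 above the bench.
- mark_yellow: Fixed yellow marker clip on the far edge of the rail's base plate: fin 6 wide (along the rail), 60 tall, on a foot 20 x 30 x 10; origin at its underside centre, y axis along the rail like the rail's. It is 70 to 120 mm from mid-rail, on either side. The pointer tip must come to the same place along the rail (within 5 mm of the fin's middle), a few mm short of it across the rail.
- mark_green: The same clip in green, on the other side of mid-rail: not the one wanted.
- lever (a joint): Angle of the red clamp lever, rad, range 0 to 1.5. At 0 (locked) its arm points along the rail's -y; it opens clockwise seen from above, at 1.5 (free) its arm points across the rail to -x, towards the robot. Clamping force grows from none above about 0.6 to full at 0. It stays where left; turning it takes about 2 N at the knob, so a light grip (4 N) does it without dragging the carriage along.
- lever_pivot (a point): On the lever's upright turning axis, at the height of point lever_knob (114 above the bench).
- lever_knob (a point): On the lever's upright round red knob, 16 diameter, 65 from the turning axis; the knob stands from 88 to 128 above the bench, this point is 114 above the bench on its centre line. Grip it between the fingers from above; being round it can turn in the grip.
- flip (a joint): Angle of the flip stop, rad, range 0 to 2.8. 0: lying level, pointing across the rail to -x, towards the robot (it rests there at the start). It rises as the angle grows; at 1.571 it stands straight up with its weight exactly over the hinge, the balance point; beyond it falls over backwards. No spring and almost no friction: let go anywhere else, it falls. About 0.3 to 0.55 kg.
- flip_hinge (a point): Middle of the flip stop's hinge axis, which runs along the rail's y, 94 above the bench.
- flip_bar (a point): Middle of the flip stop's steel cross bar: round, 12 diameter, along the rail's y, 125 from the hinge axis, between two yellow side arms that leave 44 mm clear between them; behind the bar, towards the hinge, there is an open window 56 mm deep, then a yellow plate. Being round, the bar can turn between the fingers.
- can: Bystander: black and yellow spray can, 64 diameter, 190 tall, origin at its underside.
- bottle: Bystander: green bottle with red cap, 72 diameter, 220 tall, origin at its underside.
- carton: Bystander: cardboard carton 110 x 80 x 60, origin at its underside.
- coupling: Bystander: steel hose coupling, 42 diameter, 70 tall, standing, origin at its underside.
- seal: Bystander: black seal ring, 64 outside diameter, 8 high, lying, origin at its underside.
- wrench: Bystander: wrench 160 long, lying on the bench.
- jar: Bystander: clear jar with blue cap, 60 diameter, 70 tall, origin at its underside.

How it is judged:
By the outcome, as a careful person would: the job done as asked, in the order asked, and still so for the second after the job is handed in, while the arm keeps its last pose, push and grip.
It also fails if it takes over 70 s, if anything falls off the work surface, if the arm or the gripper's body presses on something with over 40 N, if the wrist force passes 120 N, or if a joint passes its speed limit or range.

## Robot

A 7-joint arm with a two-finger parallel gripper is mounted at the origin on the work surface. World frame = base frame: x ahead of the robot, y to its left, z up, the work surface at z = 0. Lengths are in m, angles in rad, forces in N, time in s.
With the tool pointing down it reaches from about 0.4 to 0.875 m from the base axis. Payload 19.3 kg.
Tool frame: the origin (TCP) lies between the finger pads, 19 mm behind the fingertips; this is the grasp point; z points along the fingers, y is the line along which they close (so a half turn about z gives the same grasp; the last joint's range is limited). The gripper opens to 85 mm and grips with 20 to 120 N. Pads are 22 mm wide; open, the fingers measure 114 mm over their backs; the gripper's body (76 mm by 85 mm) begins 54 mm behind the grasp point. The pads swing forward as they close: fully open they stand 13 mm farther back than shut.
Start: joints at [1.132, 0.521, -0.036, 1.599, 0.021, 1.021, -0.113], TCP at [0.225, -0.583, 0.25] pointing down, gripper open.
Joint ranges: [-2.91, 2.91], [-0.3, 2.13], [-1.5, 1.42], [0.17, 2.43], [-1.26, 4.41], [0.16, 1.93], [-2.52, 2.52]. Speed limits (rad/s): [1.89, 1.89, 2.39, 2.39, 3.01, 3.01, 3.01].

## Interface

Orientations are given as a 3x3 rotation matrix whose columns are the frame's x, y, z axes.
In Python, from plant import * gives the robot as it stands. The module is installed in compiled form; this text tells all that it offers.
- The arm moves only by the tool step_arm, never from a script. Its arguments are lists of equal length, an entry for each row: "offset": the shift along the tool's x, y, z in m, a list of three; "twist": the turn about the tool's z in units of 10 degrees (1.0 is 10 degrees). In form: {"offset": [[x, y, z], ...], "twist": [twist, ...]}. A call has 1 to 8 rows; each row shifts and turns the commanded pose from where the row before left it, along the tool's axes as they then stand; what a row does not reach is not made up. A row lasts 1/8 s, in which the tool goes at most 62.5 mm and 10.7 degrees, less where a joint would pass 70% of its speed; a pose out of reach is approached as far as the arm can. A call with a gripper value outside its range is refused whole. "fingers" is the closure, from 0 (fully open) to 1 (shut), set as the call begins (left out, the last holds). The fingers move at their own pace and stop on an object; the grip force is fixed at half the most. Time passes only in rows, so rows that do not move let the fingers close. It gives the time, the measured TCP pose, the force, the opening and the grip force at its end, in the units of the state.
- sense(): the state, without advancing time (a new reading comes with each control period).
- capture(name): name is "scene" or "top"; returns a dict with "color" (420x560x3 uint8, blue, green, red), "camera_matrix" (3x3 intrinsics, pixels), "extrinsics" (4x4, takes a point from world to camera coordinates). Camera axes: x right, y up, looking along -z (the intrinsics and any distortion apply to the point x, -y, -z); pixel columns grow to the right and rows downward; lengths in m; the calibration is good to about 2 mm. A picture is of the moment at which its call begins. There is no depth.
- sign_off(): hands the job in; it is judged then, once.
The state is a dict: "clock": time; "q": joint angles; "dq": joint speeds; "joint_torque": joint torques, N m; "position": TCP position; "ee_rot": TCP orientation; "force": force on the tool from outside, world axes, zero at the start; "ft_torque": the same for the moment, N m; "finger_gap": finger opening in m; "grip_force": force on a finger pad.
Only numpy, scipy, OpenCV 4.12 (cv2) and the standard library are available. Lean on these libraries where they do the work, as an engineer would, in place of code of your own. Each camera call takes 0.05 s, during which the arm holds its last target. There are 200 camera calls.

## Working session

There is one attempt and no reset: what is moved stays moved. The work goes in short steps, Python scripts to look and compute and a tool call to move; the robot and the scene stay as the last step left them, time stands still between calls to the robot, and variables do not carry over. Pictures are saved under pics/ and viewed, at most 10 in all, crops included, and the job is handed in when it is done.

Besides the shell and the picture viewer there is one more tool, called after "Call:" as name(argument=value, ...), one argument or row to a line, values as JSON. step_arm: Moves the arm, as the interface text tells. Its arguments: {"type":"object","properties":{"offset":{"type":"array","items":{"type":"array","items":{"type":"number"}}},"twist":{"type":"array","items":{"type":"number"}},"fingers":{"type":"number"}},"required":["offset","twist"]}

```bash
mkdir -p pics; python3 - <<'E'
from plant import *
import cv2,numpy as np,pickle
np.set_printoptions(precision=4,suppress=True)
d={}
for n in("scene","top"):
    c=capture(n); d[n]=c; cv2.imwrite(f"pics/{n}0.png",c["color"]); print(n,c["camera_matrix"],c["extrinsics"],[k for k in c])
pickle.dump(d,open("d0.pkl","wb"))
s=sense()
print({k:s[k] for k in("clock","position","ee_rot","force","finger_gap")})
E
```

```text
scene [[436.1435   0.     278.093 ]
 [  0.     436.1435 212.1598]
 [  0.       0.       1.    ]] [[-0.5557  0.8312 -0.0134  0.2993]
 [-0.5886 -0.382   0.7125  0.2456]
 [ 0.5871  0.4039  0.7015 -1.5533]
 [ 0.      0.      0.      1.    ]] ['color', 'camera_matrix', 'extrinsics']
top [[405.4639   0.     283.3037]
 [  0.     405.4639 203.3961]
 [  0.       0.       1.    ]] [[ 0.0138 -0.9999 -0.0083  0.0147]
 [ 0.9979  0.0133  0.0635 -0.5462]
 [-0.0634 -0.0091  0.9979 -1.1016]
 [ 0.      0.      0.      1.    ]] ['color', 'camera_matrix', 'extrinsics']
{'clock': 0.1, 'position': array([ 0.2252, -0.5827,  0.2495]), 'ee_rot': array([[ 0.9328,  0.3604, -0.0004],
       [ 0.3604, -0.9328,  0.0009],
       [-0.0001, -0.001 , -1.    ]]), 'force': array([ 0.5951, -0.6665, -0.2531]), 'finger_gap': 0.08546707220160105}
```

View pics/scene0.png

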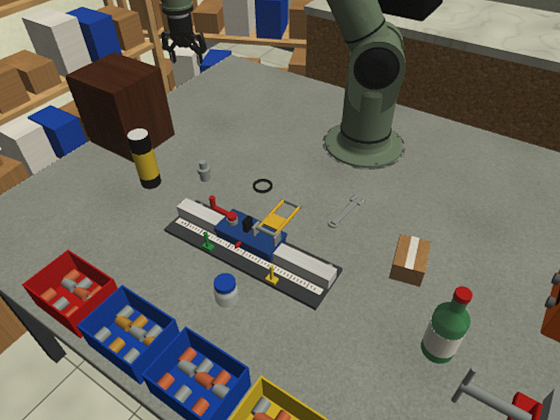

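View pics/top0.png

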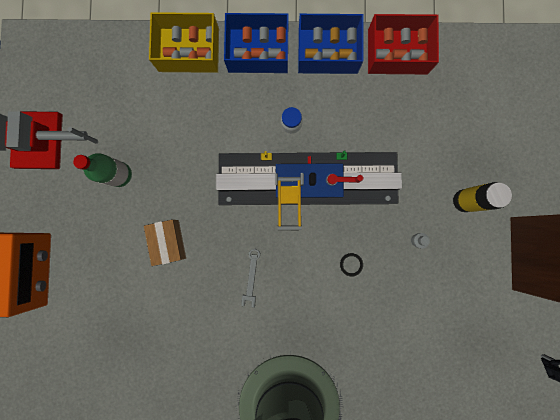

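The overview shows the rail level in the top view. The yellow clip is at about (266,156), green at (341,155), pointer at (309,159), lever knob at (360,178), grip at (312,179) and flip bar at (289,228). The same things appear in the scene view at x 165-340, y 195-305. Next I measure by masks, with an enlarged crop.

```bash
cat > h.py <<'E'
import cv2,numpy as np,pickle
np.set_printoptions(precision=4,suppress=True)
def ray(c,uv):
    K,E=c["camera_matrix"],np.array(c["extrinsics"]); R,t=E[:3,:3],E[:3,3]
    v=np.linalg.inv(K)@[uv[0],uv[1],1]; v=R.T@[v[0],-v[1],-v[2]]
    return -R.T@t, v/np.linalg.norm(v)
def onz(c,uv,z):
    o,v=ray(c,uv); return o+v*(z-o[2])/v[2]
def proj(c,p):
    E=np.array(c["extrinsics"]); q=E[:3,:3]@p+E[:3,3]; r=c["camera_matrix"]@[q[0],-q[1],-q[2]]; return r[:2]/r[2]
def tri(a,ua,b,ub):
    A=[];y=[]
    o1,v1=ray(a,ua);o2,v2=ray(b,ub)
    M=np.stack([v1,-v2],1); s=np.linalg.lstsq(M,o2-o1,rcond=None)[0]
    p,q=o1+s[0]*v1,o2+s[1]*v2
    return (p+q)/2,np.linalg.norm(p-q)
def masks(img):
    h=cv2.cvtColor(img,cv2.COLOR_BGR2HSV); H,S,V=[h[...,i].astype(int) for i in range(3)]
    return dict(red=((H<8)|(H>172))&(S>140)&(V>70),yellow=(H>18)&(H<33)&(S>120)&(V>80),green=(H>45)&(H<85)&(S>100)&(V>50),
      blue=(H>100)&(H<125)&(S>120)&(V>40),dark=(V<45))
def blobs(m,box,amin=3):
    x0,y0,x1,y1=box; n,l,st,ce=cv2.connectedComponentsWithStats(m[y0:y1,x0:x1].astype(np.uint8),connectivity=8)
    return [(int(st[i,4]),(ce[i]+[x0,y0]).round(1).tolist(),(st[i,:4]+[x0,y0,0,0]).tolist()) for i in range(1,n) if st[i,4]>=amin]
E
python3 - <<'E'
from h import *
d=pickle.load(open("d0.pkl","rb"))
B=dict(top=(210,145,410,240),scene=(160,190,345,310))
for n in B:
    m=masks(d[n]["color"])
    for k in m: print(n,k,blobs(m[k],B[n],4))
a=d["top"]["color"][145:237,212:412]; b=d["scene"]["color"][190:310,160:345]
a=cv2.resize(a,(800,368),interpolation=3);b=cv2.resize(b,(740,480),interpolation=3)
cv2.imwrite("pics/a.png",a);cv2.imwrite("pics/b.png",b)
E
```

```text
top red [(24, [309.0, 159.5], [308, 156, 3, 8]), (213, [343.1, 178.6], [327, 174, 36, 10])]
top yellow [(77, [266.0, 155.7], [261, 151, 11, 9]), (573, [288.9, 198.8], [278, 180, 23, 47])]
top green [(81, [341.2, 155.7], [336, 151, 11, 9])]
top blue [(1442, [314.2, 178.1], [276, 164, 68, 34]), (68, [288.9, 183.4], [281, 181, 16, 5]), (23, [276.5, 191.3], [276, 186, 2, 12])]
top dark [(5, [367.0, 152.0], [365, 152, 5, 1]), (6, [230.5, 153.2], [228, 153, 6, 2]), (18, [287.5, 153.0], [279, 153, 18, 1]), (7, [347.0, 156.0], [347, 153, 1, 7]), (7, [311.0, 160.0], [311, 157, 1, 7]), (4, [268.5, 160.0], [267, 160, 4, 1]), (26, [293.5, 163.0], [281, 163, 26, 1]), (5, [318.0, 163.0], [316, 163, 5, 1]), (14, [219.5, 169.6], [219, 166, 2, 8]), (5, [395.2, 169.8], [395, 168, 2, 4]), (83, [312.0, 178.9], [309, 173, 7, 13]), (105, [244.5, 190.4], [218, 190, 58, 2]), (108, [370.5, 189.5], [344, 189, 55, 2]), (40, [322.5, 197.0], [303, 197, 40, 1]), (4, [387.5, 201.0], [386, 201, 4, 1]), (17, [262.0, 204.0], [254, 204, 17, 1])]
scene red [(192, [222.2, 209.6], [209, 196, 28, 25]), (27, [237.5, 243.9]
[... 155 characters left out ...]
 [202, 232, 13, 20])]
scene blue [(1183, [248.6, 236.8], [214, 209, 73, 54]), (24, [253.8, 220.7], [252, 218, 6, 7]), (23, [268.7, 228.4], [263, 226, 12, 6]), (362, [224.3, 283.0], [214, 273, 22, 21])]
scene dark [(27, [261.6, 190.7], [255, 190, 14, 3]), (124, [247.0, 223.6], [242, 216, 11, 16]), (236, [243.3, 270.9], [165, 229, 151, 81]), (6, [217.5, 231.0], [215, 230, 6, 3]), (4, [222.8, 234.0], [222, 233, 3, 3]), (23, [224.9, 238.7], [217, 235, 18, 9]), (5, [228.0, 236.2], [226, 235, 5, 3]), (18, [247.6, 249.9], [240, 245, 17, 10]), (5, [248.0, 246.0], [246, 245, 5, 3]), (7, [255.0, 249.3], [252, 248, 7, 4]), (11, [263.9, 254.0], [261, 252, 7, 5]), (16, [263.2, 257.8], [257, 255, 13, 7])]
```

View pics/a.png

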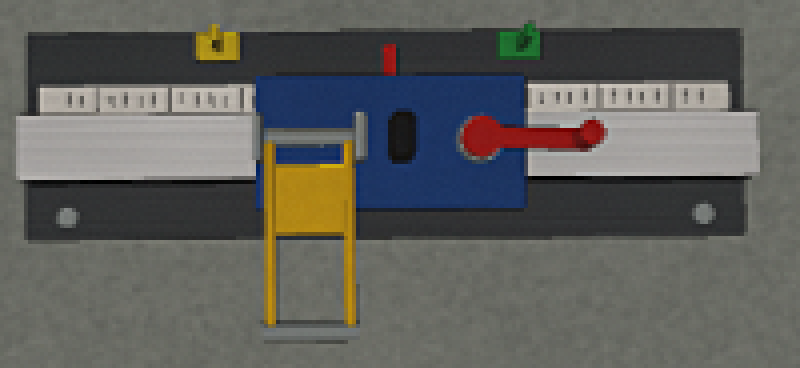

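View pics/b.png

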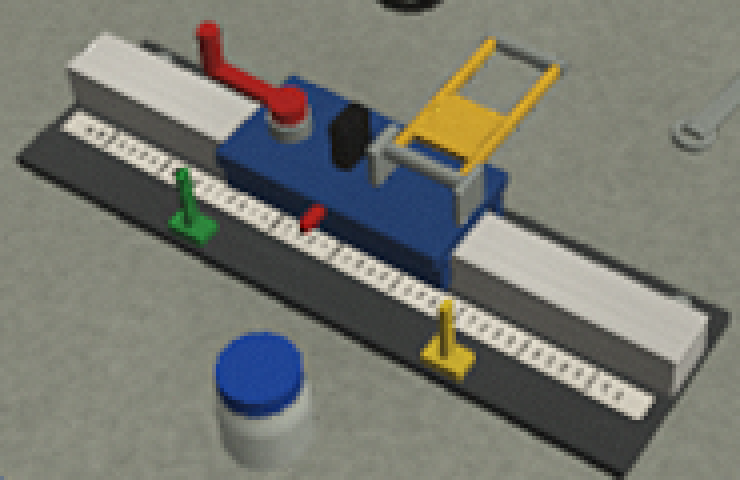

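The crops show every part clearly; crop pixel/4 plus the offset gives the full-image pixel. Knob top is at a(592,132), b(208,28) and pivot cap at a(480,136), b(290,102). Bar ends are at a(264,332),(358,334) and b(494,44),(562,66), and the yellow fin top is at b(446,304).

```bash
python3 - <<'E'
from h import *
d=pickle.load(open("d0.pkl","rb")); T,S=d["top"],d["scene"]
print("cams",ray(T,(0,0))[0],ray(S,(0,0))[0])
A=lambda x,y:np.array([212+(x+.5)/4-.5,145+(y+.5)/4-.5]); Bc=lambda x,y:np.array([160+(x+.5)/4-.5,190+(y+.5)/4-.5])
P=dict(knobtop=((592,131),(208,28),.128),pivcap=((480,136),(290,100),.1),griptop=((402,132),(356,110),.109),pointer=((390,46),(304,228),.063),
 ytop=((215,28),(446,303),.06),yfoot=((218,46),(447,357),.01),gfoot=((520,45),(193,229),.01),bar=((311,333),(527,55),.094),hinge=((310,136),(431,166),.094))
for k,(a,b,z) in P.items():
    p,e=tri(T,A(*a),S,Bc(*b)); print(k,"tri",p,"gap %.4f"%e,"| top@z",onz(T,A(*a),z),"scene@z",onz(S,Bc(*b),z))
for c,z in(((25,32),.012),((740,29),.012),((26,240),.012),((747,237),.012),((16,114),.05),((758,112),.05),((16,179),.05),((760,177),.05)):
    print(c,onz(T,A(*c),z))
E
```

```text
cams [0.4751 0.0119 1.1342] [1.2229 0.4724 0.9187]
knobtop tri [ 0.6067 -0.1686  0.125 ] gap 0.0005 | top@z [ 0.6065 -0.1682  0.128 ] scene@z [ 0.6089 -0.1659  0.128 ]
pivcap tri [ 0.6067 -0.1021  0.0925] gap 0.0007 | top@z [ 0.606  -0.1016  0.1   ] scene@z [ 0.6122 -0.0966  0.1   ]
griptop tri [ 0.6052 -0.049   0.111 ] gap 0.0046 | top@z [ 0.6068 -0.0511  0.109 ] scene@z [ 0.6027 -0.0483  0.109 ]
pointer tri [ 0.6705 -0.0449  0.0591] gap 0.0016 | top@z [ 0.6702 -0.0454  0.063 ] scene@z [ 0.6726 -0.0419  0.063 ]
ytop tri [0.6787 0.0723 0.0705] gap 0.0030 | top@z [0.6815 0.0716 0.06  ] scene@z [0.6712 0.0687 0.06  ]
yfoot tri [0.6775 0.0721 0.0139] gap 0.0005 | top@z [0.6784 0.0721 0.01  ] scene@z [0.675  0.0706 0.01  ]
gfoot tri [ 0.6813 -0.1384  0.0097] gap 0.0017 | top@z [ 0.6817 -0.139   0.01  ] scene@z [ 0.6811 -0.1374  0.01  ]
bar tri [0.4784 0.0052 0.0874] gap 0.0005 | top@z [0.4785 0.005  0.094 ] scene@z [0.4841 0.0091 0.094 ]
hinge tri [0.6045 0.0093 0.0907] gap 0.0047 | top@z [0.6053 0.0073 0.094 ] scene@z [0.6058 0.0131 0.094 ]
(25, 32) [0.6863 0.2073 0.012 ]
(740, 29) [ 0.6945 -0.2919  0.012 ]
(26, 240) [0.5405 0.2031 0.012 ]
(747, 237) [ 0.5492 -0.2962  0.012 ]
(16, 114) [0.6232 0.2054 0.05  ]
(758, 112) [ 0.6309 -0.2935  0.05  ]
(16, 179) [0.5792 0.2043 0.05  ]
(760, 177) [ 0.5871 -0.2946  0.05  ]
```

Measurements are consistent with the text. Rail yaw is about +0.0165 rad, bar pitch fits 125 mm, knob radius is 66 mm, and heights are within a few mm. The carriage needs to move about +0.117 along the rail. First move: turn the tool square to the rail.

Call:
step_arm(
  offset=[
    [0, 0, 0],
    [0, 0, 0],
    [0, 0, 0],
    [0, 0, 0],
    [0, 0, 0],
    [0, 0, 0],
    [0, 0, 0],
    [0, 0, 0],
  ],
  twist=[-0.87, -0.87, -0.87, -0.87, -0.87, -0.87, -0.87, -0.87],
  fingers=0.7,
)

```text
clock: 1.1
position: [0.2252, -0.5828, 0.2497]
ee_rot: [[-0.018, 1.0, -0.0], [1.0, 0.018, 0.001], [0.001, -0.0, -1.0]]
force: [-0.5, -0.8, 0.1]
finger_gap: 0.0255
grip_force: 0.0
```

Call:
step_arm(
  offset=[
    [0.0255, 0.0243, 0],
    [0.0255, 0.0243, 0],
    [0.0255, 0.0243, 0],
    [0.0255, 0.0243, 0],
    [0.0255, 0.0243, 0],
    [0.0255, 0.0243, 0],
    [0.0255, 0.0243, 0],
    [0.0255, 0.0243, 0],
  ],
  twist=[0, 0, 0, 0, 0, 0, 0, 0],
)

```text
clock: 2.1
position: [0.4176, -0.3756, 0.2498]
ee_rot: [[-0.013, 1.0, -0.0], [1.0, 0.013, 0.0], [0.0, -0.0, -1.0]]
force: [0.6, -0.4, 0.8]
finger_gap: 0.0257
grip_force: 0.0
```

Call:
step_arm(
  offset=[
    [0.0255, 0.0243, 0],
    [0.0255, 0.0243, 0],
    [0.0255, 0.0243, 0],
    [0.0255, 0.0243, 0],
    [0.0255, 0.0243, 0],
    [0.0255, 0.0243, 0],
    [0.0255, 0.0243, 0],
    [0.0255, 0.0243, 0],
  ],
  twist=[0, 0, 0, 0, 0, 0, 0, 0],
)

```text
clock: 3.1
position: [0.6094, -0.1692, 0.2497]
ee_rot: [[-0.013, 1.0, -0.001], [1.0, 0.013, 0.0], [0.0, -0.001, -1.0]]
force: [0.5, -0.1, -0.5]
finger_gap: 0.0255
grip_force: 0.0
```

Call:
step_arm(
  offset=[
    [0.0017, -0.0024, 0.025],
    [0, 0, 0.03],
    [0, 0, 0.03],
    [0, 0, 0.025],
    [0, 0, 0.015],
    [0, 0, 0.0105],
  ],
  twist=[0, 0, 0, 0, 0, 0],
)

```text
clock: 3.85
position: [0.6065, -0.1684, 0.114]
ee_rot: [[-0.013, 1.0, -0.0], [1.0, 0.013, 0.0], [0.0, -0.0, -1.0]]
force: [0.5, 0.9, 0.2]
finger_gap: 0.0259
grip_force: 0.0
```

```bash
python3 - <<'E'
from plant import *
from h import *
c=capture("scene"); t=capture("top")
b=cv2.resize(c["color"][130:290,160:345],(555,480),interpolation=3)
cv2.imwrite("pics/c.png",b); print(sense()["force"],sense()["position"])
E
```

```text
[0.4833 0.0732 0.8582] [ 0.6062 -0.1683  0.1138]
```

View pics/c.png

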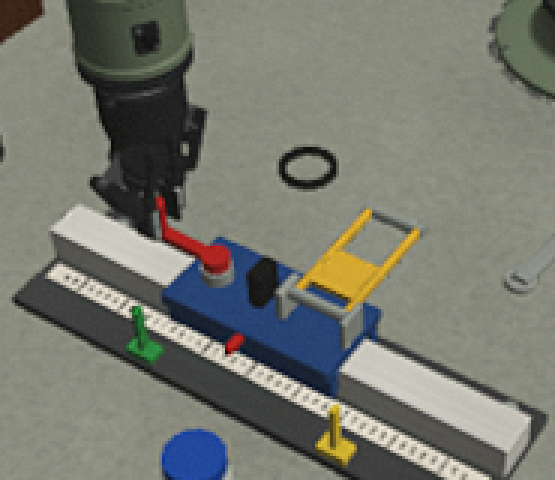

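The fingers straddle the red knob (crop 158,210) without touching it. Now swing the lever out along its arc.

Call:
step_arm(
  offset=[
    [0.0006, -0.009, 0],
    [0.0006, -0.009, 0],
    [0.0006, -0.009, 0],
    [0.0006, -0.009, 0],
    [0.0006, -0.009, 0],
    [0.0006, -0.009, 0],
  ],
  twist=[0.8, 0.8, 0.8, 0.8, 0.8, 0.8],
)

```text
clock: 4.7
position: [0.5588, -0.1477, 0.1157]
ee_rot: [[0.738, 0.675, 0.003], [0.675, -0.738, -0.0], [0.002, 0.002, -1.0]]
force: [2.2, 0.3, -0.8]
finger_gap: 0.0256
grip_force: 1.0
```

Call:
step_arm(
  offset=[
    [0.0006, -0.009, 0],
    [0.0006, -0.009, 0],
    [0.0006, -0.009, 0],
    [0.0006, -0.009, 0],
    [0.0006, -0.009, 0],
  ],
  twist=[0.8, 0.8, 0.8, 0.8, 0.8],
)

```text
clock: 5.32
position: [0.5417, -0.107, 0.1156]
ee_rot: [[0.999, 0.043, 0.002], [0.043, -0.999, -0.0], [0.002, 0.0, -1.0]]
force: [1.8, -1.8, -0.5]
finger_gap: 0.0258
grip_force: 0.9
```

Call:
step_arm(
  offset=[
    [0, -0.004, 0],
    [0, 0.0045, 0],
    [0, 0, 0.0],
    [0, 0, -0.025],
    [0, 0, -0.03],
  ],
  twist=[0.2, 0, 0, 0, 0],
)

```text
clock: 5.95
position: [0.5402, -0.1077, 0.1698]
ee_rot: [[1.0, 0.014, -0.001], [0.014, -1.0, 0.0], [-0.001, -0.0, -1.0]]
force: [0.4, 0.0, -0.3]
finger_gap: 0.0254
grip_force: 0.0
```

```bash
python3 - <<'E'
from plant import *
from h import *
t=capture("top"); s=capture("scene"); m=masks(t["color"]); print(blobs(m["red"],(210,145,410,260)),blobs(m["dark"],(290,165,330,195),20))
m=masks(s["color"]);print(blobs(m["red"],(160,190,345,310)),blobs(m["dark"],(230,205,270,240),20))
print(sense()["position"])
E
```

```text
[(24, [308.0, 159.5], [307, 156, 3, 8])] [(225, [325.4, 181.8], [320, 165, 10, 30]), (82, [311.0, 178.8], [308, 173, 7, 13])]
[(194, [238.7, 207.3], [228, 191, 20, 30]), (26, [238.7, 244.2], [236, 241, 6, 7])] [(117, [247.9, 223.9], [243, 216, 10, 17])]
[ 0.5419 -0.108   0.1721]
```

Call:
step_arm(
  offset=[
    [0, 0, 0],
    [0, 0, 0],
    [0, 0, 0],
    [0, 0, 0],
    [0, 0, 0],
    [0, 0, 0],
    [0, 0, 0],
    [0, 0, 0],
  ],
  twist=[-1.0, -1.0, -1.0, -1.0, -1.0, -1.0, -1.0, -1.0],
  fingers=0.35,
)

```text
clock: 7.05
position: [0.5405, -0.1077, 0.169]
ee_rot: [[0.155, 0.988, -0.001], [0.988, -0.155, 0.0], [0.0, -0.001, -1.0]]
force: [-0.8, -0.9, -0.7]
finger_gap: 0.0552
grip_force: 0.0
```

Call:
step_arm(
  offset=[
    [0, 0, 0],
    [0.02, 0.021, 0],
    [0.02, 0.021, 0],
    [0.02, 0.021, 0],
    [0, 0, 0],
  ],
  twist=[-1.0, 0, 0, 0, 0],
)

```text
clock: 7.68
position: [0.6036, -0.0449, 0.1688]
ee_rot: [[-0.016, 1.0, -0.0], [1.0, 0.016, 0.001], [0.001, -0.0, -1.0]]
force: [-0.4, 0.5, 0.1]
finger_gap: 0.0556
grip_force: 0.0
```

Call:
step_arm(
  offset=[
    [-0.002, 0.0015, 0.02],
    [0, 0, 0.02],
    [0, 0, 0.02],
    [0, 0, 0.014],
    [0, 0, 0],
  ],
  twist=[0, 0, 0, 0, 0],
)

```text
clock: 8.3
position: [0.6038, -0.0487, 0.0942]
ee_rot: [[-0.013, 1.0, -0.002], [1.0, 0.013, 0.0], [0.0, -0.002, -1.0]]
force: [0.4, -0.9, -0.0]
finger_gap: 0.0558
grip_force: 0.0
```

Call:
step_arm(
  offset=[
    [0, 0, 0],
    [0, 0, 0],
    [0, 0, 0],
    [0, 0, 0],
  ],
  twist=[0, 0, 0, 0],
  fingers=0.9,
)

```text
clock: 8.8
position: [0.6085, -0.0486, 0.0971]
ee_rot: [[-0.013, 1.0, 0.009], [1.0, 0.013, 0.001], [0.001, 0.009, -1.0]]
force: [26.9, -1.5, -13.1]
finger_gap: 0.0288
grip_force: 61.7
```

Call:
step_arm(
  offset=[
    [0, 0.0045, 0],
    [0, 0, 0],
  ],
  twist=[0, 0],
)

```text
clock: 9.05
position: [0.6087, -0.0486, 0.097]
ee_rot: [[-0.013, 1.0, -0.0], [1.0, 0.013, -0.0], [-0.0, -0.0, -1.0]]
force: [-10.2, -0.6, 17.6]
finger_gap: 0.0294
grip_force: 65.6
```

Call:
step_arm(
  offset=[
    [0.01, -0.001, -0.0015],
    [0.014, 0, 0],
    [0.014, 0, 0],
    [0.014, 0, 0],
    [0.014, 0, 0],
    [0.014, 0, 0],
    [0.014, 0, 0],
    [0.014, 0, 0],
  ],
  twist=[0, 0, 0, 0, 0, 0, 0, 0],
)

```text
clock: 10.05
position: [0.6067, 0.0582, 0.0971]
ee_rot: [[-0.012, 1.0, 0.0], [1.0, 0.012, -0.002], [-0.002, 0.0, -1.0]]
force: [3.8, -7.5, -10.8]
finger_gap: 0.0287
grip_force: 65.7
```

```bash
cat > ptr.py <<'E'
from plant import *
from h import *
th=0.0165; ey=np.array([-np.sin(th),np.cos(th)])
t=capture("top"); s=capture("scene"); mt=masks(t["color"]); ms=masks(s["color"])
print("red",blobs(mt["red"],(210,145,410,240)),blobs(ms["red"],(160,190,345,310)))
print("yel",blobs(mt["yellow"],(230,145,300,170)),blobs(ms["yellow"],(255,255,300,295)))
def wc(c,box,col):  # area-weighted centroid
    b=max(blobs(masks(c["color"])[col],box)); return np.array(b[1])
pt=wc(t,(230,150,320,168),"red"); yt=wc(t,(240,148,285,164),"yellow")
p=onz(t,pt,.063)[:2]@ey; y=onz(t,yt,.011)[:2]@ey; print("top: pointer-yellow along rail mm",(p-y)*1e3)
ps=wc(s,(225,235,300,290),"red"); P,g=tri(t,pt,s,ps); print("pointer tri",P,g,sense()["position"],sense()["force"])
cv2.imwrite("pics/ptr.png",np.hstack([cv2.resize(t["color"][143:207,225:325],(500,320),interpolation=3),cv2.resize(s["color"][230:294,235:295],(300,320),interpolation=3)]))
E
python3 ptr.py
```

```text
red [] [(44, [265.7, 229.6], [262, 223, 10, 14]), (27, [274.1, 261.4], [271, 259, 7, 6])]
yel [] [(122, [271.6, 276.6], [265, 265, 14, 21])]Traceback (most recent call last):
  File "ptr.py", line 9, in <module>
    pt=wc(t,(230,150,320,168),"red"); yt=wc(t,(240,148,285,164),"yellow")
  File "ptr.py", line 8, in wc
    b=max(blobs(masks(c["color"])[col],box)); return np.array(b[1])
ValueError: max() iterable argument is empty
```

Call:
step_arm(
  offset=[
    [0.004, 0, 0],
    [0.004, 0, 0],
    [0, 0, 0],
  ],
  twist=[0, 0, 0],
)

```text
clock: 10.52
position: [0.6066, 0.0666, 0.0971]
ee_rot: [[-0.012, 1.0, 0.0], [1.0, 0.012, -0.001], [-0.001, 0.0, -1.0]]
force: [3.5, -3.3, -10.5]
finger_gap: 0.0287
grip_force: 65.7
```

Call:
step_arm(
  offset=[
    [0, 0, 0],
    [0, 0, 0],
    [0, 0, 0],
    [0, 0, -0.03],
    [0, 0, -0.03],
    [-0.03, -0.04, -0.02],
    [-0.03, -0.04, 0],
    [-0.03, -0.04, 0],
  ],
  twist=[0, 0, 0, 0, 0, 0, 0, 0],
  fingers=0.35,
)

```text
clock: 11.52
position: [0.4865, -0.025, 0.1774]
ee_rot: [[-0.013, 1.0, 0.001], [1.0, 0.013, -0.0], [-0.0, 0.001, -1.0]]
force: [0.7, -1.1, -0.2]
finger_gap: 0.0557
grip_force: 0.0
```

Call:
step_arm(
  offset=[
    [-0.03, -0.04, 0],
    [-0.03, 0, 0],
    [0, 0, 0],
  ],
  twist=[0, 0, 0],
)

```text
clock: 11.9
position: [0.4483, -0.0866, 0.1774]
ee_rot: [[-0.01, 1.0, 0.001], [1.0, 0.01, -0.001], [-0.001, 0.001, -1.0]]
force: [-0.2, 0.6, 0.3]
finger_gap: 0.0557
grip_force: 0.0
```

```bash
python3 ptr.py
```

```text
red [(19, [264.9, 160.2], [264, 157, 3, 7]), (196, [287.2, 188.4], [282, 174, 10, 33])] [(199, [274.0, 223.9], [264, 206, 19, 32]), (30, [275.8, 262.7], [273, 260, 7, 7])]
yel [(66, [266.2, 155.3], [261, 151, 11, 9])] [(118, [271.7, 276.6], [265, 265, 14, 20])]
top: pointer-yellow along rail mm 0.8479334781675008
pointer tri [0.658  0.0731 0.0599] 0.001304218280963663 [ 0.4486 -0.0844  0.1772] [ 0.652   0.9017 -0.0193]
```

View pics/ptr.png

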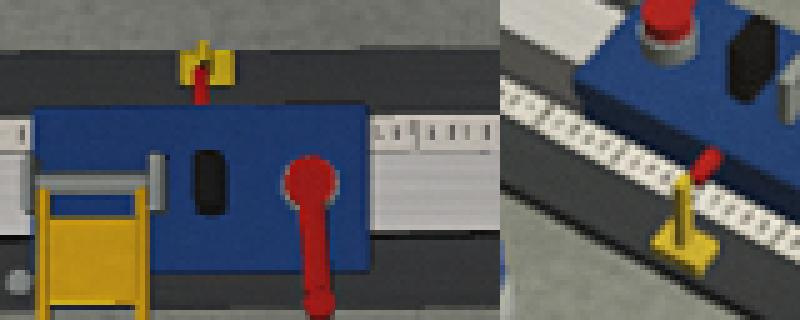

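The top crop puts the red pointer at x≈201 and the yellow fin top at x≈203, which is about 1 mm, and the scene crop agrees. The lever stands open towards the robot with its knob at crop (319,300). Next, measure the knob and the flip bar.

```bash
python3 - <<'E'
from plant import *
from h import *
t=capture("top"); s=capture("scene")
ms=masks(s["color"])["red"][195:240,255:290]; ys,xs=np.nonzero(ms)
for y in range(11,20): print(y+195,xs[ys==y]+255)
k=np.array([225+319.5/5-.5,143+300.5/5-.5]); print("knob top view",onz(t,k,.128))
u=np.array([xs[ys<=ys.min()+3].mean()+255,ys.min()+195+1.5]); print("scene",u,onz(s,u,.128),"tri",tri(t,k,s,u))
mt=masks(t["color"])["yellow"][165:235,225:280]; ys,xs=np.nonzero(mt); print("flip yellow rows",ys.min()+165,ys.max()+165)
for y in range(40,66,4): print(y+165,xs[ys==y]+225)
cv2.imwrite("pics/f.png",np.hstack([cv2.resize(t["color"][165:235,225:305],(480,420),interpolation=3),cv2.resize(s["color"][200:260,260:310],(320,384),interpolation=3)[:420] if 0 else cv2.resize(s["color"][195:265,265:318],(318,420),interpolation=3)]))
E
```

```text
206 [278 279 280 281]
207 [278 279 280 281 282]
208 [278 279 280 281 282]
209 [278 279 280 281 282]
210 [279 280 281 282]
211 [279 280 281 282]
212 [279 280 281 282]
213 [279 280 281 282]
214 [279 280 281 282]
knob top view [0.5411 0.0085 0.128 ]
scene [279.8947 207.5   ] [0.5441 0.0114 0.128 ] tri (array([0.5411, 0.0088, 0.1242]), np.float64(0.0009115421755113462))
flip yellow rows 180 226
205 [232 233 234 252 253 254]
209 [232 233 234 252 253 254]
213 [232 233 234 252 253 254]
217 [232 233 234 252 253 254]
221 [232 233 234 252 253 254]
225 [232 233 234 252 253 254]
229 []
```

View pics/f.png

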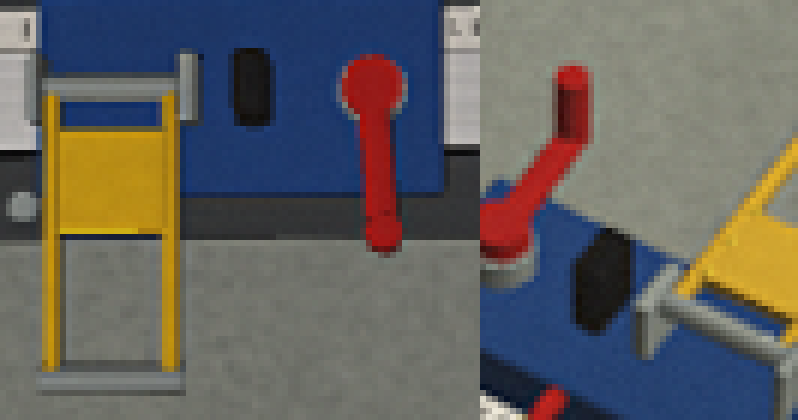

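The crop shows the knob at left-panel (384,232), which gives world ≈(0.542, 0.009). The flip bar's middle is at (111,379). Turn the tool for the closing swing.

Call:
step_arm(
  offset=[
    [0, 0, 0],
    [0, 0, 0],
    [0, 0, 0],
    [0, 0, 0],
    [0, 0, 0],
    [0, 0, 0],
    [0, 0, 0],
    [0, 0, 0],
  ],
  twist=[1.06, 1.06, 1.06, 1.06, 1.06, 1.06, 1.06, 1.06],
  fingers=0.7,
)

```text
clock: 13.1
position: [0.4486, -0.0837, 0.1769]
ee_rot: [[0.995, 0.099, -0.0], [0.099, -0.995, 0.0], [-0.0, -0.0, -1.0]]
force: [-0.2, 0.4, 1.2]
finger_gap: 0.0254
grip_force: 0.0
```

Call:
step_arm(
  offset=[
    [0.0257, -0.0208, 0],
    [0.0257, -0.0208, 0],
    [0.0257, -0.0208, 0],
    [0.0257, -0.0208, 0],
    [0, 0, 0],
  ],
  twist=[0, 0, 0, 0, 0],
)

```text
clock: 13.72
position: [0.5431, 0.0117, 0.1766]
ee_rot: [[0.994, 0.107, 0.0], [0.107, -0.994, 0.001], [0.0, -0.001, -1.0]]
force: [-1.2, 0.1, -0.5]
finger_gap: 0.0255
grip_force: 0.0
```

Call:
step_arm(
  offset=[
    [0, 0.0027, 0.015],
    [0, 0, 0.02],
    [0, 0, 0.015],
    [0, 0, 0.0125],
    [0, 0, 0],
  ],
  twist=[0, 0, 0, 0, 0],
)

```text
clock: 14.35
position: [0.5418, 0.0058, 0.1136]
ee_rot: [[0.995, 0.103, -0.001], [0.103, -0.995, -0.0], [-0.001, 0.0, -1.0]]
force: [0.2, -0.6, -0.3]
finger_gap: 0.0255
grip_force: 0.0
```

Call:
step_arm(
  offset=[
    [0.0006, 0.009, 0],
    [0.0006, 0.009, 0],
    [0.0006, 0.009, 0],
    [0.0006, 0.009, 0],
    [0.0006, 0.009, 0],
    [0.0006, 0.009, 0],
  ],
  twist=[-0.78, -0.78, -0.78, -0.78, -0.78, -0.78],
)

```text
clock: 15.1
position: [0.5684, -0.0401, 0.1151]
ee_rot: [[0.602, 0.798, 0.001], [0.798, -0.602, 0.0], [0.0, 0.0, -1.0]]
force: [-0.7, 3.0, -0.4]
finger_gap: 0.0254
grip_force: 1.0
```

Call:
step_arm(
  offset=[
    [0.0006, 0.009, 0],
    [0.0006, 0.009, 0],
    [0.0006, 0.009, 0],
    [0.0006, 0.009, 0],
    [0, 0, 0],
  ],
  twist=[-0.78, -0.78, -0.78, -0.78, -0.78],
)

```text
clock: 15.72
position: [0.6018, -0.0534, 0.115]
ee_rot: [[-0.034, 0.999, 0.001], [0.999, 0.034, -0.0], [-0.0, 0.001, -1.0]]
force: [-0.0, -0.0, 1.3]
finger_gap: 0.0254
grip_force: 0.0
```

Call:
step_arm(
  offset=[
    [0, 0.004, 0],
    [0, 0.004, 0],
    [0, 0.004, 0],
    [0, 0, 0],
  ],
  twist=[0.1, 0, 0, 0],
)

```text
clock: 16.23
position: [0.6136, -0.0527, 0.1145]
ee_rot: [[-0.012, 1.0, 0.001], [1.0, 0.012, 0.0], [0.0, 0.001, -1.0]]
force: [0.0, -0.7, -0.3]
finger_gap: 0.0258
grip_force: 0.0
```

Call:
step_arm(
  offset=[
    [0, 0.002, 0],
    [0, 0.002, 0],
    [0, 0, 0],
  ],
  twist=[0, 0, 0],
)

```text
clock: 16.6
position: [0.6145, -0.0528, 0.1141]
ee_rot: [[-0.012, 1.0, -0.006], [1.0, 0.012, -0.001], [-0.001, -0.006, -1.0]]
force: [-22.8, -0.3, 13.8]
finger_gap: 0.0256
grip_force: 10.9
```

The stop is felt at 23 N, so the lever is fully home. Back off, lift and check.

Call:
step_arm(
  offset=[
    [0, -0.004, 0],
    [0, -0.003, 0],
    [0, 0, -0.03],
    [0, 0, -0.035],
    [-0.03, -0.04, 0],
    [-0.03, -0.04, 0],
    [-0.01, -0.04, 0],
    [0, 0, 0],
  ],
  twist=[0, 0, 0, 0, 0, 0, 0, 0],
  fingers=0.7,
)

```text
clock: 17.6
position: [0.4892, -0.1259, 0.1799]
ee_rot: [[-0.01, 1.0, -0.0], [1.0, 0.01, -0.001], [-0.001, -0.0, -1.0]]
force: [0.9, 0.2, 0.2]
finger_gap: 0.0255
grip_force: 0.0
```

```bash
python3 ptr.py; python3 - <<'E'
from plant import *
from h import *
t=capture("top")
c=np.array([225+111.5/6-.5,165+379.5/6-.5]); print("bar",onz(t,c,.094))
c=np.array([225+111.5/6-.5,165+86/6-.5]); print("hinge",onz(t,c,.094))
E
```

```text
red [(19, [264.9, 160.2], [264, 157, 3, 7]), (205, [296.8, 178.7], [282, 174, 34, 11])] [(207, [257.9, 226.5], [244, 212, 29, 26]), (30, [275.8, 262.7], [273, 260, 7, 7])]
yel [(65, [266.3, 155.3], [261, 151, 11, 9])] [(117, [271.7, 276.5], [265, 265, 14, 20])]
top: pointer-yellow along rail mm 1.127822193280177
pointer tri [0.658  0.0731 0.0599] 0.001304218280963663 [ 0.4917 -0.1246  0.18  ] [0.4408 0.1316 0.3521]
bar [0.4772 0.1236 0.094 ]
hinge [0.6033 0.1262 0.094 ]
```

View pics/ptr.png

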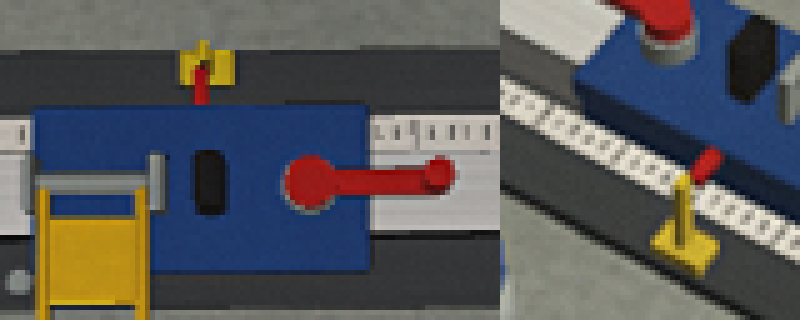

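The lever is locked along −y at crop (440,175) and the pointer is unchanged, 1 mm from the fin. Now go to the flip bar.

Call:
step_arm(
  offset=[
    [0.0415, -0.0015, 0],
    [0.0415, -0.0015, 0],
    [0.0415, -0.0015, 0],
    [0.0415, -0.0015, 0],
    [0.0415, -0.0015, 0],
    [0.0415, -0.0015, 0],
    [0, 0, 0],
  ],
  twist=[0, 0, 0, 0, 0, 0, -0.03],
  fingers=0.55,
)

```text
clock: 18.62
position: [0.479, 0.1285, 0.1796]
ee_rot: [[-0.024, 1.0, 0.0], [1.0, 0.024, 0.002], [0.002, 0.001, -1.0]]
force: [-0.3, -0.5, -0.5]
finger_gap: 0.0384
grip_force: 0.0
```

Call:
step_arm(
  offset=[
    [-0.0045, 0.001, 0.01],
    [0, 0, 0.02],
    [0, 0, 0.02],
    [0, 0, 0.02],
    [0, 0, 0.0155],
    [0, 0, 0],
  ],
  twist=[0.04, 0, 0, 0, 0, 0],
)

```text
clock: 19.38
position: [0.4796, 0.1192, 0.0929]
ee_rot: [[-0.01, 1.0, -0.002], [1.0, 0.01, -0.001], [-0.001, -0.002, -1.0]]
force: [-0.6, -0.3, 0.9]
finger_gap: 0.0386
grip_force: 0.0
```

```bash
python3 - <<'E'
from plant import *
from h import *
s=capture("scene")
cv2.imwrite("pics/g.png",cv2.resize(s["color"][140:270,240:370],(600,600),interpolation=3))
print(sense()["position"],sense()["force"],sense()["ee_rot"][:,0])
E
```

```text
[0.48   0.1195 0.0937] [ 0.2228 -0.9394  0.1744] [-0.0104  0.9999 -0.0002]
```

View pics/g.png

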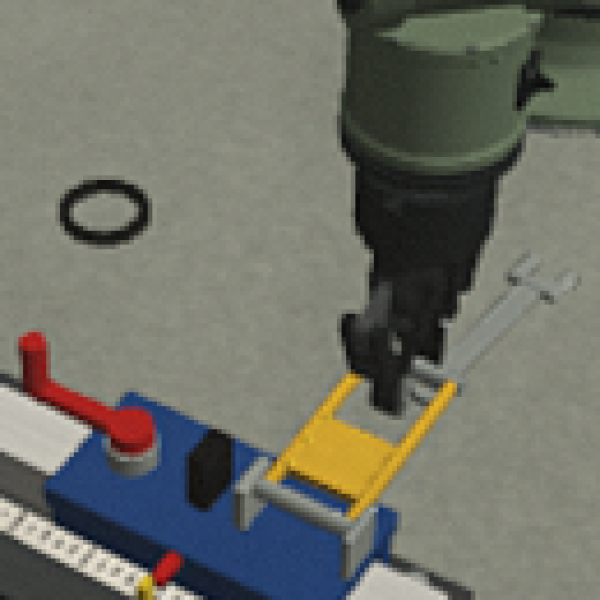

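One finger is inside the window (crop 388,395) with the bar between the fingers. It sits slightly toward −y, so shift 4 mm and close.

Call:
step_arm(
  offset=[
    [0.004, 0, 0],
    [0, 0, 0],
  ],
  twist=[-0.03, 0],
)

```text
clock: 19.68
position: [0.4803, 0.1243, 0.0946]
ee_rot: [[-0.017, 1.0, 0.001], [1.0, 0.017, 0.0], [0.0, 0.001, -1.0]]
force: [0.1, 0.4, -0.4]
finger_gap: 0.0383
grip_force: 0.0
```

Call:
step_arm(
  offset=[
    [0, 0, 0],
    [0, 0, 0],
    [0, 0, 0],
    [0, 0, 0],
  ],
  twist=[0, 0, 0, 0],
  fingers=1.0,
)

```text
clock: 20.18
position: [0.4805, 0.1239, 0.0943]
ee_rot: [[-0.016, 1.0, 0.001], [1.0, 0.016, 0.0], [0.0, 0.001, -1.0]]
force: [1.9, -0.5, 6.7]
finger_gap: 0.0101
grip_force: 58.5
```

```bash
python3 -c "
import numpy as np
f=np.linspace(0,np.pi/2,33);y=-125*np.cos(f);z=-125*np.sin(f)
r=np.stack([0*f[1:],np.diff(y),np.diff(z)],1)/1e3
r=np.diff(np.round(np.vstack([[0,0,0],np.cumsum(r,0)]),4),axis=0)
for i in range(4): print([[round(float(v),4) for v in q] for q in r[8*i:8*i+8]])
"
```

```text
[[0.0, 0.0002, -0.0061], [0.0, 0.0004, -0.0062], [0.0, 0.0008, -0.006], [0.0, 0.001, -0.0061], [0.0, 0.0013, -0.006], [0.0, 0.0017, -0.0059], [0.0, 0.0019, -0.0058], [0.0, 0.0022, -0.0057]]
[[0.0, 0.0025, -0.0056], [0.0, 0.0028, -0.0055], [0.0, 0.003, -0.0054], [0.0, 0.0033, -0.0051], [0.0, 0.0035, -0.0051], [0.0, 0.0038, -0.0048], [0.0, 0.004, -0.0046], [0.0, 0.0042, -0.0045]]
[[0.0, 0.0045, -0.0042], [0.0, 0.0046, -0.004], [0.0, 0.0048, -0.0038], [0.0, 0.0051, -0.0035], [0.0, 0.0051, -0.0033], [0.0, 0.0054, -0.003], [0.0, 0.0055, -0.0028], [0.0, 0.0056, -0.0025]]
[[0.0, 0.0057, -0.0022], [0.0, 0.0058, -0.0019], [0.0, 0.0059, -0.0017], [0.0, 0.006, -0.0013], [0.0, 0.0061, -0.001], [0.0, 0.006, -0.0008], [0.0, 0.0062, -0.0004], [0.0, 0.0061, -0.0002]]
```

Call:
step_arm(
  offset=[
    [0, 0.0002, -0.006],
    [0, 0.0004, -0.006],
    [0, 0.0008, -0.006],
    [0, 0.001, -0.006],
    [0, 0.0013, -0.006],
    [0, 0.0017, -0.006],
    [0, 0.0019, -0.006],
    [0, 0.0022, -0.0058],
  ],
  twist=[0, 0, 0, 0, 0, 0, 0, 0],
)

```text
clock: 21.18
position: [0.4891, 0.124, 0.142]
ee_rot: [[-0.016, 1.0, -0.001], [1.0, 0.016, -0.0], [-0.0, -0.001, -1.0]]
force: [1.7, 0.7, -2.8]
finger_gap: 0.01
grip_force: 58.7
```

Call:
step_arm(
  offset=[
    [0, 0.0025, -0.0056],
    [0, 0.0028, -0.0055],
    [0, 0.003, -0.0054],
    [0, 0.0033, -0.0051],
    [0, 0.0035, -0.0051],
    [0, 0.0038, -0.0048],
    [0, 0.004, -0.0046],
    [0, 0.0042, -0.0045],
  ],
  twist=[0, 0, 0, 0, 0, 0, 0, 0],
)

```text
clock: 22.18
position: [0.5135, 0.1244, 0.1824]
ee_rot: [[-0.017, 1.0, -0.006], [1.0, 0.017, -0.002], [-0.002, -0.006, -1.0]]
force: [-25.9, 0.2, 15.9]
finger_gap: 0.0099
grip_force: 59.1
```

Call:
step_arm(
  offset=[
    [0, -0.0015, -0.0005],
    [0, -0.001, -0.0005],
    [0, 0, 0],
  ],
  twist=[0, 0, 0],
)

```text
clock: 22.55
position: [0.5139, 0.1245, 0.1835]
ee_rot: [[-0.016, 1.0, -0.0], [1.0, 0.016, -0.0], [-0.0, -0.0, -1.0]]
force: [-4.4, 1.3, 0.2]
finger_gap: 0.0098
grip_force: 59.2
```

```bash
python3 -c "
import numpy as np
f=np.linspace(.749,np.pi/2,17);y=-125*np.cos(f);z=-125*np.sin(f)
r=np.stack([0*f[1:],np.diff(y),np.diff(z)],1)/1e3
r=np.diff(np.round(np.vstack([[0,0,0],np.cumsum(r,0)]),4),axis=0)
for i in range(4): print([[round(float(v),4) for v in q] for q in r[4*i:4*i+4]])
"
```

```text
[[0.0, 0.0045, -0.0046], [0.0, 0.0047, -0.0043], [0.0, 0.0049, -0.0041], [0.0, 0.0052, -0.0039]]
[[0.0, 0.0053, -0.0036], [0.0, 0.0055, -0.0033], [0.0, 0.0057, -0.003], [0.0, 0.0058, -0.0027]]
[[0.0, 0.006, -0.0024], [0.0, 0.006, -0.0021], [0.0, 0.0062, -0.0018], [0.0, 0.0062, -0.0015]]
[[0.0, 0.0064, -0.0011], [0.0, 0.0063, -0.0008], [0.0, 0.0064, -0.0005], [0.0, 0.0064, -0.0002]]
```

Call:
step_arm(
  offset=[
    [0, 0.0045, -0.0046],
    [0, 0.0047, -0.0043],
    [0, 0.0049, -0.0041],
    [0, 0.0052, -0.0039],
    [0, 0.0053, -0.0036],
  ],
  twist=[0, 0, 0, 0, 0],
)

```text
clock: 23.18
position: [0.5378, 0.1249, 0.2047]
ee_rot: [[-0.016, 1.0, -0.002], [1.0, 0.016, -0.001], [-0.001, -0.002, -1.0]]
force: [-16.5, -1.4, 14.4]
finger_gap: 0.0098
grip_force: 59.1
```

Call:
step_arm(
  offset=[
    [0, -0.001, -0.001],
    [0, 0.0045, -0.0037],
    [0, 0.0057, -0.003],
    [0, 0.0058, -0.0027],
    [0, 0, 0],
  ],
  twist=[0, 0, 0, 0, 0],
)

```text
clock: 23.8
position: [0.5541, 0.1251, 0.2147]
ee_rot: [[-0.016, 1.0, 0.001], [1.0, 0.016, 0.0], [0.0, 0.001, -1.0]]
force: [-3.6, 2.3, 2.3]
finger_gap: 0.0093
grip_force: 59.9
```

Call:
step_arm(
  offset=[
    [0, 0.006, -0.0028],
    [0, 0.0062, -0.0025],
    [0, 0.0063, -0.0021],
    [0, 0.0063, -0.0017],
    [0, 0, 0],
  ],
  twist=[0, 0, 0, 0, 0],
)

```text
clock: 24.42
position: [0.5788, 0.1256, 0.2238]
ee_rot: [[-0.016, 1.0, 0.0], [1.0, 0.016, 0.0], [0.0, 0.0, -1.0]]
force: [-5.7, 1.9, 7.3]
finger_gap: 0.0097
grip_force: 59.3
```

Call:
step_arm(
  offset=[
    [0, 0.005, -0.0012],
    [0, 0.005, -0.001],
    [0, 0.005, -0.0007],
    [0, 0.005, -0.0004],
    [0, 0.004, -0.0001],
    [0, 0, 0],
    [0, 0, 0],
  ],
  twist=[0, 0, 0, 0, 0, 0, 0],
)

```text
clock: 25.3
position: [0.6026, 0.126, 0.227]
ee_rot: [[-0.016, 1.0, 0.001], [1.0, 0.016, 0.0], [0.0, 0.001, -1.0]]
force: [-1.0, 2.7, 4.1]
finger_gap: 0.0097
grip_force: 62.1
```

```bash
python3 - <<'E'
from plant import *
from h import *
t=capture("top"); s=capture("scene"); st=sense(); print(st["position"],st["force"])
m=masks(s["color"])["yellow"]; ys,xs=np.nonzero(m[150:262,240:360])
for y in range(0,112,5):
    x=xs[ys==y]+240
    if len(x): print(y+150,x.tolist())
# where an upright stop's arms would run (outer +-22..28 along rail) and tilted by 0.1
ey=np.array([-.0165,1,0]);ex=np.array([1,.0165,0])
H=np.array([.6035,.1262,.094])
for f in (1.47,1.571,1.67):
  for e in(-25,25): print(f,e,[proj(s,H+ey*e/1e3+r/1e3*(-np.cos(f)*ex+np.sin(f)*np.array([0,0,1]))).round(1).tolist() for r in(20,70,120)])
cv2.imwrite("pics/h.png",np.hstack([cv2.resize(s["color"][140:270,230:330],(400,520),interpolation=3),cv2.resize(t["color"][145:245,210:286],(395,520),interpolation=3)]))
E
```

```text
[0.6025 0.1259 0.227 ] [-1.0586  2.6478  5.9042]
215 [297, 298, 299]
220 [296, 297, 298, 299, 316, 317]
225 [296, 297, 298, 299, 316, 317, 318]
230 [296, 297, 298, 299, 300, 301, 302, 303, 304, 315, 316, 317, 318]
235 [296, 297, 298, 299, 300, 301, 302, 303, 304, 305, 306, 307, 309, 310, 311, 312, 313, 314, 316, 317]
240 [296, 297, 298, 299, 300, 301, 302, 303, 304, 305, 306, 307, 308, 309, 310, 311, 312, 313, 314, 315, 316, 317]
245 [296, 297, 306, 307, 308, 309, 310, 311, 312, 313, 314, 315, 316]
250 [314, 315, 316]
1.47 -25 [[297.2, 238.9], [298.7, 223.7], [300.2, 207.6]]
1.47 25 [[314.9, 247.1], [316.9, 231.8], [319.1, 215.6]]
1.571 -25 [[296.8, 239.4], [297.2, 225.4], [297.5, 210.4]]
1.571 25 [[314.5, 247.6], [315.4, 233.6], [316.5, 218.6]]
1.67 -25 [[296.4, 239.9], [295.7, 227.3], [294.9, 213.7]]
1.67 25 [[314.1, 248.1], [314.0, 235.5], [313.9, 222.0]]
```

View pics/h.png

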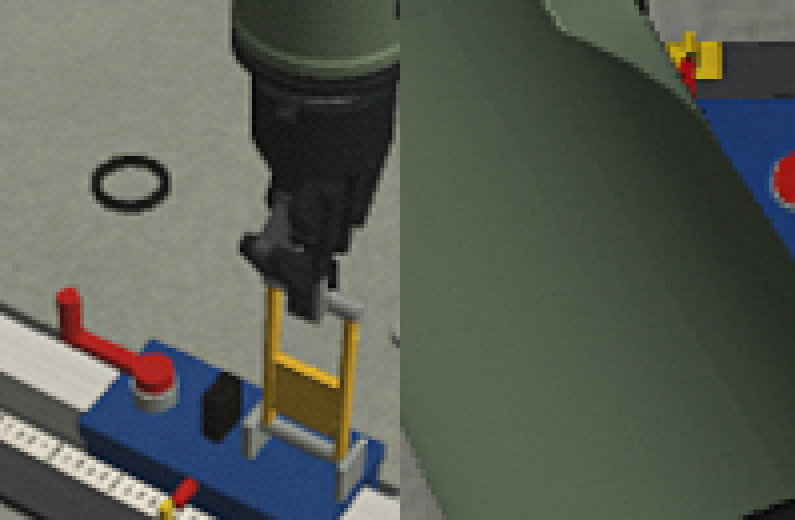

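The flip stop stands nearly upright in the crop, with arms at (272,350) and (347,380) close to vertical and the fingers on the bar. The lever and pointer are unchanged. About 2.9 mm (0.02 rad) remains to vertical.

Call:
step_arm(
  offset=[
    [0, 0.0015, -0.0002],
    [0, 0.0015, 0],
    [0, 0, 0],
    [0, 0, 0],
    [0, 0, 0],
    [0, 0, 0],
  ],
  twist=[0, 0, 0, 0, 0, 0],
)

```text
clock: 26.15
position: [0.6055, 0.126, 0.227]
ee_rot: [[-0.016, 1.0, -0.0], [1.0, 0.016, 0.0], [0.0, -0.0, -1.0]]
force: [-2.5, 3.3, 4.8]
finger_gap: 0.0092
grip_force: 62.2
```

```bash
python3 - <<'E'
from plant import *
from h import *
s=capture("scene"); st=sense(); print(st["position"],st["force"],st["finger_gap"],st["grip_force"],st["clock"])
m=masks(s["color"]); ys,xs=np.nonzero(m["yellow"][150:262,310:360])
for y in range(68,104,3): print(y+150,xs[ys==y]+310)
print(blobs(m["red"],(160,190,345,310)))
E
```

```text
[0.6055 0.126  0.2271] [-2.0681  3.5394  6.0692] 0.009448704667419386 62.17828989028931 26.2
218 []
221 [315 317]
224 [315 316 317 318]
227 [315 316 317 318]
230 [316 317 318]
233 [310 315 316 317]
236 [310 311 312 313 314 315 316 317]
239 [310 311 312 313 314 315 316 317]
242 [310 311 312 313 315 316 317]
245 [310 311 312 313 315 316]
248 [312 314 315 316]
251 [314 315 316]
[(209, [257.8, 226.5], [244, 212, 29, 26]), (30, [275.8, 262.7], [273, 260, 7, 7])]
```

```bash
python3 -c "
from plant import *
print(sign_off())"
```

```text
the job is handed in; nothing more can be done
None
```

The job is handed in at 26 s: the carriage is locked with its pointer about 1 mm from the yellow marker (camera measurement), and the arm is holding the flip stop upright by its bar, which slipped about 8 mm down between the fingers on the way up but is still gripped at 62 N.

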